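# Seat the silicon disc in its nest and lock it

## Task

Nothing here is picked up: never lift the disc. Gently nudge the loose silicon disc across the nest plate with your fingertips until it drops over the rim and lies flat in its round recess. Then push the little retaining arm by its upright post round over the disc, all the way to its stop. Leave the things standing about where they are.

Things in the scene. Friction and masses are not known exactly. Their poses are not given: they have to be found in the camera images.
- disc: Loose dark grey polished silicon disc, 76 mm diameter, 8 mm thick, about 85 g, flat on the nest plate's top face beside the recess, sometimes partly overhanging it. Origin: centre of its underside, z up. Slides under a light push on its edge. Its leading edge tips into the recess when the centres are about 12 mm apart; it falls flat at about 2 mm.
- nest: Rectangular aluminium plate fixed to the bench: 170 mm along its x, 230 along its y, 20 high. Origin: centre of its underside, z up. Recess centre at (0, 45) mm; the disc starts within 22 mm of its line x = 0, 60 to 95 mm from the recess towards -y. A fixed boss, 22 mm wide, 5 mm high, stands on its top under the retaining arm's pivot.
- recess (a point): Centre of the mouth of the round recess, at the height of the plate's top face. The recess is 80 mm in diameter and 6 mm deep with a flat floor, so the seated disc stands 2 mm above the top face.
- retainer (a joint): Angle (rad) of the retaining arm, a dark steel bar, 50 mm from pivot to end, 12 wide, 6 to 13 mm above the plate's top. 0 = closed stop: points along the plate's -x, over the disc's edge. Grows as it swings out, clockwise from above, to +y (1.57) and a stop at 1.75. Starts at 1.05 to 1.6, clear of the recess. Stays where left; about 1 N at the post moves it.
- clip_pivot (a point): On the arm's vertical pivot axis, 5 mm above the plate's top face, at (58, 55) mm in the nest plate's x and y. The pivot hub on it is 20 mm across and reaches 18 mm above the top face.
- clip_post (a point): Top centre of the black upright post near the arm's free end, 42 mm from the pivot axis: a round post, 12 mm diameter, whose top is 35 mm above the plate's top face; its lower end is on the bar.
- pin: Bystander: steel locating pin with a wider head, 22 mm across the head, 40 mm high, standing loose on the nest plate's top face near its (-x, +y) corner. Origin: centre of its underside. Leave it.
- jar: Bystander: small white jar, 48 mm diameter, 65 mm high, on the bench to the left. Origin: centre of its underside. Leave it.
- carrier: Bystander: closed flat round carrier box, white with grey lid, 110 mm diameter, 28 mm high, on the bench to the right. Origin: centre of its underside. Leave it.
- driver: Bystander: screwdriver with a black handle lying on the bench, far left. Leave it.
There are look-alikes about, which are no part of the job. What is meant by the disc is not pink, and is the smaller of those in its own colour.

How it is judged:
By the outcome, as a careful person would: the job done as asked, in the order asked, and still so for the second after the job is handed in, with the robot touching nothing.
It also fails if it takes over 48 s, if anything falls off the work surface, if the arm or the gripper's body presses on something with over 40 N, if the wrist force passes 120 N, or if a joint passes its speed limit or range.

## Robot

A 7-joint arm with a two-finger parallel gripper is mounted at the origin on the work surface. World frame = base frame: x ahead of the robot, y to its left, z up, the work surface at z = 0. Lengths are in m, angles in rad, forces in N, time in s.
With the tool pointing down it reaches from about 0.4 to 0.875 m from the base axis. Payload 6.5 kg.
Tool frame: the origin (TCP) lies at the very end of the fingers, on their centre line; the grasp point (between the pads) lies 19 mm behind it; z points along the fingers, y is the direction in which the jaws open and shut (so a half turn about z gives the same grasp; the last joint's range is limited). The gripper opens to 88 mm and grips with 3 to 60 N. Pads are 18 mm wide; open, the fingers measure 123 mm over their backs; the gripper's body (75 mm by 187 mm) begins 45 mm behind the grasp point.
Start: joints at [-1.252, 0.536, -0.004, 1.538, 0.003, 1.067, -0.071], TCP at [0.244, 0.602, 0.239] pointing down, gripper open.
Joint ranges: [-2.7, 2.7], [-0.37, 2.16], [-1.27, 1.26], [0.24, 2.4], [-1.31, 4.45], [0.19, 1.91], [-2.76, 2.76]. Speed limits (rad/s): [2.39, 2.39, 3.14, 3.14, 3.14, 3.14, 3.14].

## Interface

Orientations are given as a 3x3 rotation matrix whose columns are the frame's x, y, z axes.
In Python, from bench import manip gives the robot as it stands.
- The arm moves only by the tool servo_tool, never from a script. Its arguments are lists of equal length, an entry for each row: "linear": the shift along the world's x, y, z in cm, a list of three; "delta_rot": the turn, a rotation vector about the world's x, y, z in degrees, a list of three; "claw": the finger opening in cm, from 0 to 8.81. A call has 1 to 12 rows; each row shifts and turns the commanded pose from where the row before left it; what a row does not reach is not made up. A row lasts 1/8 s, in which the tool goes at most 62.5 mm and 10.7 degrees, less where a joint would pass 70% of its speed; a pose out of reach is approached as far as the arm can. A call with a gripper value outside its range is refused whole. The fingers move at their own pace and stop on an object; "grip_force" is the grip in N (left out, the last holds). Time passes only in rows, so rows that do not move let the fingers close. It gives the time, the measured TCP pose, the force and the opening at its end, in the units of the state.
- manip.get_obs(): the state, without advancing time (a new reading comes with each control period).
- manip.grab_frame(name): name is "side" or "top"; returns a dict with "pixels" (400x640x3 uint8, red, green, blue), "fx", "fy", "cx", "cy" (pixels), "k1" (the pictures are not rectified: a ray, as slopes to the right and down, at radius r is drawn at 1 + k1 r^2 times it, then the intrinsics apply), "origin" and "orientation" of the camera in the world. Camera axes: x right, y down, z forward; pixel columns grow to the right and rows downward; lengths in m; the calibration is good to about 2 mm. A picture is of the moment at which its call begins. There is no depth.
- manip.job_done(): hands the job in, once; it reports no verdict.
The state is a dict: "time": time; "joints": joint angles; "joint_velocities": joint speeds; "effort": joint torques, N m; "ee_pos": TCP position; "orientation": TCP orientation; "ft_force": force on the tool from outside, world axes, zero at the start; "torque": the same for the moment, N m; "gripper_width": finger opening in m.
Only numpy, scipy, OpenCV 4.12 (cv2) and the standard library are available. Lean on these libraries where they do the work, as an engineer would, in place of code of your own. Each camera call takes 0.05 s, during which the arm holds its last target. There are 200 camera calls.

## Working session

There is one attempt and no reset: what is moved stays moved. The work goes in short steps, Python scripts to look and compute and a tool call to move; the robot and the scene stay as the last step left them, time stands still between calls to the robot, and variables do not carry over. Pictures are saved under pics/ and viewed, about 8 in all and at most 12, crops included, and the job is handed in when it is done.

Besides the shell and the picture viewer there is one more tool, called after "Request:" as name(argument=value, ...) on one line, values as JSON. servo_tool: Moves the arm, as the interface text tells. Its arguments: {"type":"object","properties":{"linear":{"type":"array","items":{"type":"array","items":{"type":"number"}}},"delta_rot":{"type":"array","items":{"type":"array","items":{"type":"number"}}},"claw":{"type":"array","items":{"type":"number"}},"grip_force":{"type":"number"}},"required":["linear","delta_rot","claw"]}

```bash
mkdir -p pics; cat > h.py <<'E'
import numpy as np,cv2
from bench import manip
def grab(n,fn):
    f=manip.grab_frame(n); cv2.imwrite('pics/'+fn,cv2.cvtColor(f['pixels'],cv2.COLOR_RGB2BGR)); return f
def K(f):
    return np.array([[f['fx'],0,f['cx']],[0,f['fy'],f['cy']],[0,0,1.]]),np.array([f['k1'],0,0,0,0.])
def ray(f,uv,z):
    k,d=K(f); p=cv2.undistortPoints(np.array(uv,float).reshape(-1,1,2),k,d).reshape(-1,2)
    r=np.c_[p,np.ones(len(p))]@np.array(f['orientation']).T; o=np.array(f['origin'])
    return o+r*((z-o[2])/r[:,2])[:,None]
def proj(f,P):
    k,d=K(f); R=np.array(f['orientation']).T
    return cv2.projectPoints(np.array(P,float).reshape(-1,1,3),cv2.Rodrigues(R)[0],-R@np.array(f['origin']),k,d)[0].reshape(-1,2)
E
python3 - <<'E'
from h import *
for n in('top','side'):
    f=grab(n,n+'0.png'); print(n,f['origin'],f['orientation'],f['fx'],f['k1'])
o=manip.get_obs();print(o['time'],o['ee_pos'],o['orientation'],o['gripper_width'])
E
```

```text
top [0.39598178 0.00664043 1.36528274] [[-0.0100765  -0.99375352  0.1111414 ]
 [-0.99958804  0.00702334 -0.02782835]
 [ 0.02687394 -0.11137603 -0.9934149 ]] 444.00151957393496 -0.1197733821385682
side [ 0.1116303  -0.73817251  0.56670537] [[ 0.8667697  -0.24163015  0.43626271]
 [-0.49869439 -0.42655459  0.75455622]
 [ 0.00376633 -0.87158824 -0.49022419]] 400.0138334326869 -0.04992621562136658
0.1 [0.2437662  0.60198279 0.23793133] [[-9.26918694e-01  3.75261904e-01 -4.87791097e-04]
 [ 3.75262209e-01  9.26917546e-01 -1.46190466e-03]
 [-9.64550018e-05 -1.53811633e-03 -9.99998812e-01]] 0.08816488920833675
```

View pics/top0.png

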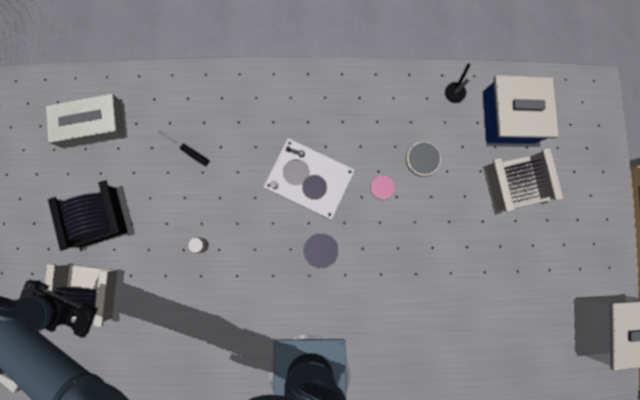

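View pics/side0.png

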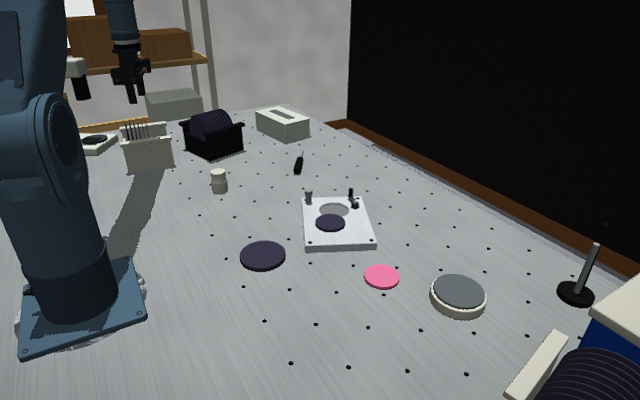

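The top view shows the nest plate near (309,178), the disc on it at (315,187), the recess at (295,171), the retainer near (295,152) and the pin at (273,185). The larger dark disc at (321,250) and the pink one at (383,187) are look-alikes.

```bash
cat > m.py <<'E'
from h import *
def plate(f):
    im=f['pixels'].astype(int); 
    m=((im.min(2)>185)).astype(np.uint8)
    x0,y0,x1,y1=255,130,365,225
    mm=np.zeros_like(m); mm[y0:y1,x0:x1]=m[y0:y1,x0:x1]
    c=max(cv2.findContours(mm,0,1)[0],key=cv2.contourArea)
    return c
def disc(f,z,box=(255,130,365,225)):
    im=f['pixels'].astype(int); x0,y0,x1,y1=box
    m=np.zeros(im.shape[:2],np.uint8); m[y0:y1,x0:x1]=(im.max(2)<125)[y0:y1,x0:x1]
    c=max(cv2.findContours(m,0,1)[0],key=cv2.contourArea)
    P=ray(f,c.reshape(-1,2),z)[:,:2]
    (cx,cy),r=cv2.minEnclosingCircle((P*1000).astype(np.float32))
    M=cv2.moments(c); ctr=ray(f,[M['m10']/M['m00'],M['m01']/M['m00']],z)[0]
    return ctr,(cx,cy,r)
E
python3 - <<'E'
from m import *
f=grab('top','top1.png'); s=grab('side','side1.png')
c=plate(f); P=(ray(f,c.reshape(-1,2),.02)[:,:2]*1000).astype(np.float32)
print('rect',cv2.minAreaRect(P), cv2.boxPoints(cv2.minAreaRect(P)))
print('disc',disc(f,.028))
cv2.imwrite('pics/crop1.png',np.hstack([cv2.resize(cv2.cvtColor(a['pixels'],4)[b[1]:b[1]+90,b[0]:b[0]+100],None,fx=4,fy=4,interpolation=cv2.INTER_CUBIC) for a,b in((f,(260,132)),(s,(290,170)))]))
E
```

```text
rect ((596.7061157226562, -2.1527862548828125), (226.31390380859375, 165.85989379882812), 63.93760299682617) [[ 472.49332   -67.36825 ]
 [ 621.488    -140.23874 ]
 [ 720.91895    63.062675]
 [ 571.92426   135.93317 ]]
disc (array([ 0.56806673, -0.01668195,  0.028     ]), (567.9635009765625, -15.994686126708984, 36.40415954589844))
```

View pics/crop1.png

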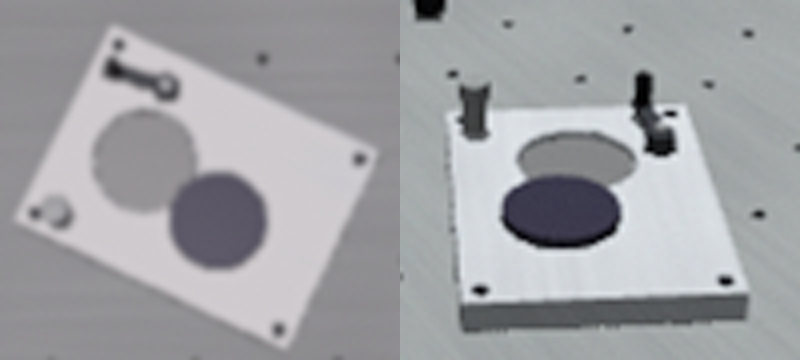

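The enlarged crop shows the plate with the disc beside the recess, the post at top pixel about (288,149), the hub at about (301,153) and the pin at about (273,185). I'll measure the recess and retainer now and move the arm in the air.

Request:
servo_tool(linear=[[1.8, -4.1, 0], [1.8, -4.1, 0], [1.8, -4.1, 0], [1.8, -4.1, 0], [1.8, -4.1, 0], [1.8, -4.1, 0], [1.8, -4.1, 0], [1.8, -4.1, 0]], delta_rot=[[0, 0, -6.85], [0, 0, -6.85], [0, 0, -6.85], [0, 0, -6.85], [0, 0, -6.85], [0, 0, -6.85], [0, 0, -6.85], [0, 0, -6.85]], claw=[4, 4, 4, 4, 4, 4, 4, 4])

```text
time: 1.2
ee_pos: [0.3884, 0.2731, 0.2388]
orientation: [[-0.224, 0.975, 0.0], [0.975, 0.224, 0.0], [0.0, 0.0, -1.0]]
ft_force: [0.4, 0.8, -0.7]
gripper_width: 0.0399
```

```bash
python3 - <<'E'
from m import *
f=manip.grab_frame('top'); f['pixels']=cv2.cvtColor(cv2.imread('pics/top1.png'),4)
im=f['pixels'].astype(int); g=im.mean(2)
m=np.zeros(g.shape,np.uint8); m[155:188,280:312]=((g<185)&(g>125))[155:188,280:312]
c=max(cv2.findContours(m,0,1)[0],key=cv2.contourArea).reshape(-1,2)
P=ray(f,c,.02)[:,:2]*1000
D=np.array([568,-16.4]); P=P[np.linalg.norm(P-D,axis=1)>44]
A=np.c_[2*P,np.ones(len(P))]; s=np.linalg.lstsq(A,(P**2).sum(1),rcond=None)[0]
print('recess',s[:2],np.sqrt(s[2]+s[0]**2+s[1]**2),len(P))
C=np.array([596.7,-2.15]);a=np.radians(63.94);y=np.array([np.cos(a),np.sin(a)]);x=np.array([y[1],-y[0]])
print('recess plan',C+45*y,'pivot',C+58*x+55*y,'post px',ray(f,[288.3,149],.055)*1000,'hub px',ray(f,[301.2,153.2],.038)*1000,'pin',ray(f,[274,184.5],.06)*1000)
print(c.min(0),c.max(0)); o=manip.get_obs();print(o['time'],o['ee_pos'],o['joints'])
E
```

```text
recess [616.3414232   38.55206691] 40.46616167467095 62
recess plan [616.46904545  38.27505216] pivot [672.96556722  21.77829405] post px [[679.58905809  59.89530954  55.        ]] hub px [[670.01725358  21.39294051  38.        ]] pin [[571.57871545 102.20261925  60.        ]]
[283 159] [311 187]
1.25 [0.3909043  0.26690315 0.2387788 ] [-0.95448096  0.23765267  0.30077697  2.00473329 -0.08476126  0.91234914
 -0.39597541]
```

Request:
servo_tool(linear=[[1.8, -4.1, 0], [1.8, -4.1, 0], [1.8, -4.1, 0], [1.8, -4.1, 0], [1.8, -4.1, 0], [1.8, -4.1, 0], [1.8, -4.1, 0], [1.8, -4.4, -4], [0, 0, -4], [0, 0, -4], [0, 0, -4], [0, 0, 0]], delta_rot=[[0, 0, -6.85], [0, 0, -6.85], [0, 0, -6.85], [0, 0, -6.85], [0, 0, -6.85], [0, 0, -6.85], [0, 0, -6.85], [0, 0, -6.85], [0, 0, 0], [0, 0, 0], [0, 0, 0], [0, 0, 0]], claw=[4, 4, 4, 4, 4, 4, 4, 4, 4, 4, 4, 4])

```text
time: 2.75
ee_pos: [0.5298, -0.0561, 0.0765]
orientation: [[0.664, 0.748, -0.006], [0.748, -0.664, 0.0], [-0.004, -0.004, -1.0]]
ft_force: [0.4, 0.3, -0.5]
gripper_width: 0.04
```

```bash
python3 - <<'E'
from m import *
s=grab('side','side2.png');f=grab('top','top2.png')
o=manip.get_obs();print(o['time'],o['ee_pos'],o['orientation'],o['ft_force'])
cv2.imwrite('pics/crop2.png',np.hstack([cv2.resize(cv2.cvtColor(a['pixels'],4)[b[1]:b[1]+110,b[0]:b[0]+100],None,fx=4,fy=4,interpolation=cv2.INTER_CUBIC) for a,b in((f,(260,132)),(s,(280,140)))]))
T=np.array(o['ee_pos']);print(proj(s,[T])-[280,140],proj(f,[T])-[260,132])
E
```

```text
2.85 [ 0.53247782 -0.05668864  0.07953187] [[ 6.64488133e-01  7.47298660e-01  4.83592924e-04]
 [ 7.47298798e-01 -6.64488122e-01 -2.07523015e-04]
 [ 1.66260083e-04  4.99284992e-04 -9.99999862e-01]] [-0.19260866  0.08096585  0.45541982]
[[45.94696084 74.75125908]] [[68.07728987 64.54524926]]
```

View pics/crop2.png

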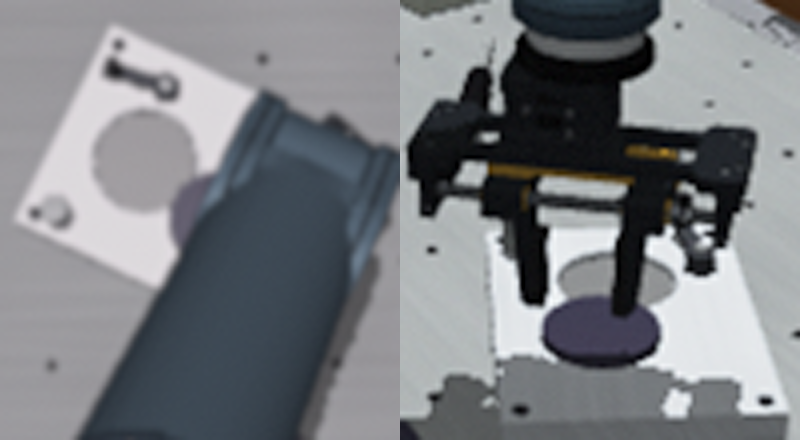

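The side view shows the fingertips at about (314,215) and (336,217), square behind the disc and within about 1 px of the projection. Next I'll descend.

Request:
servo_tool(linear=[[0, 0, -2.5], [0, 0, -2], [0, 0, -0.8], [0, 0, -0.4], [0, 0, 0], [0, 0, 0]], delta_rot=[[0, 0, 0], [0, 0, 0], [0, 0, 0], [0, 0, 0], [0, 0, 0], [0, 0, 0]], claw=[4, 4, 4, 4, 4, 4])

```text
time: 3.6
ee_pos: [0.5324, -0.0566, 0.0222]
orientation: [[0.665, 0.747, 0.001], [0.747, -0.665, -0.0], [0.0, 0.001, -1.0]]
ft_force: [0.1, 0.8, 0.3]
gripper_width: 0.0397
```

Request:
servo_tool(linear=[[0.33, 0.37, 0], [0.33, 0.37, 0], [0.2, 0.22, 0], [0.33, 0.37, 0], [0.33, 0.37, 0], [0.33, 0.37, 0], [0.33, 0.37, 0], [0.33, 0.37, 0], [0.33, 0.37, 0], [0.33, 0.37, 0], [0.33, 0.37, 0], [0.33, 0.37, 0]], delta_rot=[[0, 0, 0], [0, 0, 0], [0, 0, 0], [0, 0, 0], [0, 0, 0], [0, 0, 0], [0, 0, 0], [0, 0, 0], [0, 0, 0], [0, 0, 0], [0, 0, 0], [0, 0, 0]], claw=[4, 4, 4, 4, 4, 4, 4, 4, 4, 4, 4, 4])

```text
time: 5.1
ee_pos: [0.5705, -0.0134, 0.0217]
orientation: [[0.665, 0.747, -0.0], [0.747, -0.665, -0.0], [-0.0, -0.0, -1.0]]
ft_force: [-0.2, -1.3, 0.1]
gripper_width: 0.0402
```

```bash
cat > look.py <<'E'
from m import *
import sys
s=grab('side',sys.argv[1]+'s.png');f=grab('top',sys.argv[1]+'t.png')
o=manip.get_obs();print(o['time'],o['ee_pos'],o['ft_force'])
cv2.imwrite('pics/'+sys.argv[1]+'.png',np.hstack([cv2.resize(cv2.cvtColor(a['pixels'],4)[b[1]:b[1]+110,b[0]:b[0]+100],None,fx=4,fy=4,interpolation=cv2.INTER_CUBIC) for a,b in((f,(260,132)),(s,(280,150)))]))
E
python3 look.py p3
```

```text
5.2 [ 0.57083727 -0.01292418  0.02170514] [-0.29254888  0.28928438  0.96904873]
```

View pics/p3.png

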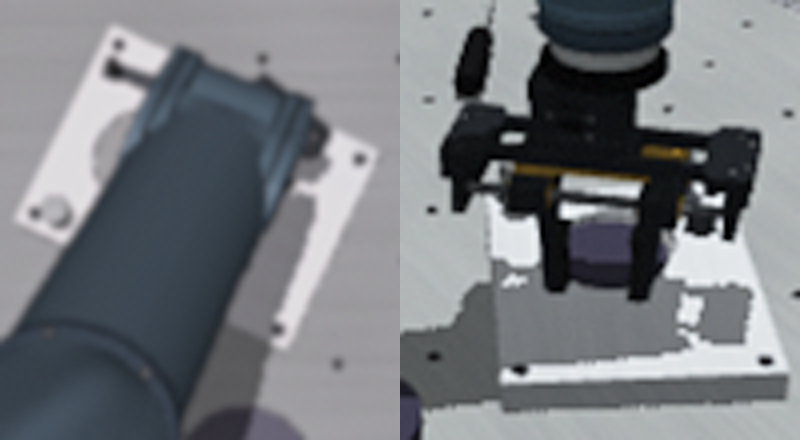

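The disc sits between the two fingertips at side pixel about (435,212), being pushed straight. I'll keep going slowly.

Request:
servo_tool(linear=[[0.2, 0.22, 0.05], [0.2, 0.22, 0], [0.2, 0.22, 0], [0.2, 0.22, 0], [0.2, 0.22, 0], [0.2, 0.22, 0], [0.2, 0.22, 0], [0.13, 0.15, 0], [0.13, 0.15, 0], [0, 0, 0]], delta_rot=[[0, 0, 0], [0, 0, 0], [0, 0, 0], [0, 0, 0], [0, 0, 0], [0, 0, 0], [0, 0, 0], [0, 0, 0], [0, 0, 0], [0, 0, 0]], claw=[4, 4, 4, 4, 4, 4, 4, 4, 4, 4])

```text
time: 6.45
ee_pos: [0.587, 0.005, 0.0222]
orientation: [[0.664, 0.747, 0.0], [0.747, -0.664, 0.0], [0.0, -0.0, -1.0]]
ft_force: [0.1, -0.6, 0.7]
gripper_width: 0.04
```

```bash
python3 look.py p4
```

```text
6.55 [0.58695287 0.00481572 0.0222369 ] [ 0.79269174 -0.78668181  0.33649836]
```

View pics/p4.png

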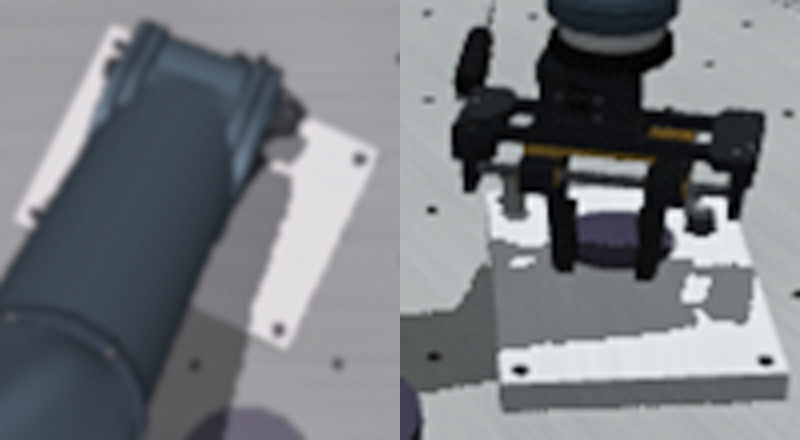

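The disc is now mostly over the recess, tilted, at side pixel about (437,210). I'll creep the last few millimetres.

Request:
servo_tool(linear=[[0.07, 0.08, 0.05], [0.07, 0.08, 0], [0.07, 0.08, 0], [0.07, 0.08, 0], [0, 0, 0]], delta_rot=[[0, 0, 0], [0, 0, 0], [0, 0, 0], [0, 0, 0], [0, 0, 0]], claw=[4, 4, 4, 4, 4])

```text
time: 7.18
ee_pos: [0.5898, 0.0081, 0.0227]
orientation: [[0.664, 0.747, 0.0], [0.747, -0.664, 0.0], [0.0, 0.0, -1.0]]
ft_force: [1.1, 0.3, 0.2]
gripper_width: 0.0396
```

```bash
python3 look.py p5; python3 - <<'E'
import cv2
cv2.imwrite('pics/p5c.png',cv2.resize(cv2.imread('pics/p5s.png')[175:245,300:380],None,fx=7,fy=7,interpolation=cv2.INTER_CUBIC))
E
```

```text
7.275 [0.58965709 0.00796601 0.02270386] [-0.23828319 -1.02732638  0.60937256]
```

View pics/p5c.png

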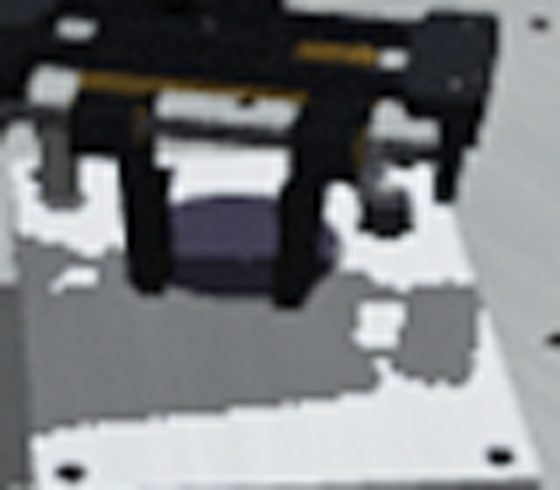

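The disc's near rim still shows as a thick dark band (crop rows 260-290), so it is not flat yet. I'll push a little further.

Request:
servo_tool(linear=[[0.07, 0.08, 0], [0.07, 0.08, 0], [0.07, 0.08, 0], [0.07, 0.08, 0], [0, 0, 0]], delta_rot=[[0, 0, 0], [0, 0, 0], [0, 0, 0], [0, 0, 0], [0, 0, 0]], claw=[4, 4, 4, 4, 4])

```text
time: 7.9
ee_pos: [0.5926, 0.0113, 0.0227]
orientation: [[0.664, 0.747, 0.0], [0.747, -0.664, 0.0], [0.0, 0.0, -1.0]]
ft_force: [0.1, 0.7, -0.0]
gripper_width: 0.0398
```

```bash
python3 look.py p6; python3 - <<'E'
import cv2
cv2.imwrite('pics/p6c.png',cv2.resize(cv2.imread('pics/p6s.png')[175:245,300:380],None,fx=7,fy=7,interpolation=cv2.INTER_CUBIC))
E
```

```text
8.0 [0.59246454 0.01112267 0.02269926] [0.47575776 0.0711002  1.0776353 ]
```

View pics/p6c.png

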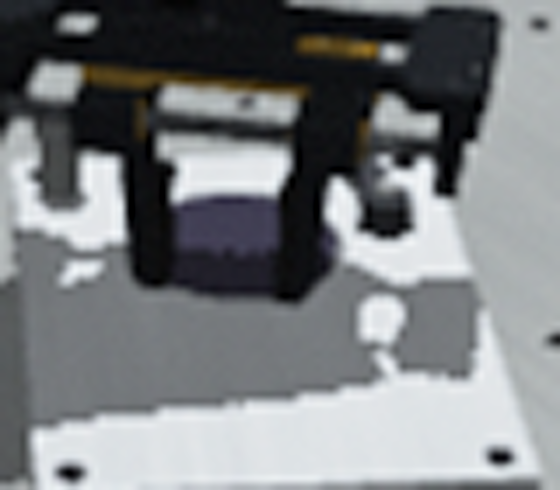

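The near edge of the disc stayed put while the gripper advanced 4 mm, and the dark band moved with the gripper, so it was a shadow. The disc appears seated. I'll lift, go round behind the post and look.

Request:
servo_tool(linear=[[0, 0, 2], [0, 0, 4], [1.9, 0.8, 0], [1.9, 0.8, 0], [1.9, 0.8, 0], [1.9, 0.8, 0], [1.9, 0.8, 0], [1.85, 0.75, 0], [0, 0, 0], [0, 0, 0]], delta_rot=[[0, 0, 0], [0, 0, 0], [0, 0, -9.7], [0, 0, -9.7], [0, 0, -9.7], [0, 0, -9.7], [0, 0, -9.6], [0, 0, -9.6], [0, 0, 0], [0, 0, 0]], claw=[4, 4, 2, 0, 0, 0, 0, 0, 0, 0])

```text
time: 9.25
ee_pos: [0.7054, 0.0581, 0.0833]
orientation: [[0.986, -0.165, -0.0], [-0.165, -0.986, -0.0], [-0.0, 0.0, -1.0]]
ft_force: [0.4, -0.3, 1.0]
gripper_width: 0.0001
```

```bash
python3 look.py p7; python3 - <<'E'
from m import *
cv2.imwrite('pics/p7c.png',cv2.resize(cv2.imread('pics/p7s.png')[150:250,280:400],None,fx=6,fy=6,interpolation=cv2.INTER_CUBIC))
f=manip.grab_frame('side'); t=np.linspace(0,2*np.pi,72)
# expected ellipse for seated disc: side of top face at z=.022
P=np.c_[616.4+38*np.cos(t),38.4+38*np.sin(t),0*t+22]/1000
q=proj(f,P); print('expected seated disc top bbox',q.min(0),q.max(0))
im=f['pixels'].astype(int); print(im[210,330])
m=np.zeros(im.shape[:2],np.uint8); b=(slice(195,235),slice(305,362)); m[b]=((im.max(2)<130)&(im[:,:,2]-im[:,:,1]>8))[b]
c=max(cv2.findContours(m,0,1)[0],key=cv2.contourArea).reshape(-1,2);print('seen',c.min(0),c.max(0))
P=ray(f,c,.022)[:,:2]*1000;print(cv2.minEnclosingCircle(P.astype(np.float32)))
o=manip.get_obs();print(o['orientation'],o['gripper_width'])
E
```

```text
9.35 [0.70533197 0.05801954 0.08323213] [-0.28302159 -0.0243961   0.10881488]
expected seated disc top bbox [319.89968435 202.03853269] [348.22973475 216.42686042]
[32 31 40]
seen [320 203] [346 216]
((614.7139892578125, 36.05202865600586), 37.505069732666016)
[[ 9.85954966e-01 -1.67011262e-01 -2.09416700e-04]
 [-1.67011182e-01 -9.85954938e-01  3.52529412e-04]
 [-2.65351812e-04 -3.12603194e-04 -9.99999916e-01]] 3.649122990187053e-05
```

View pics/p7c.png

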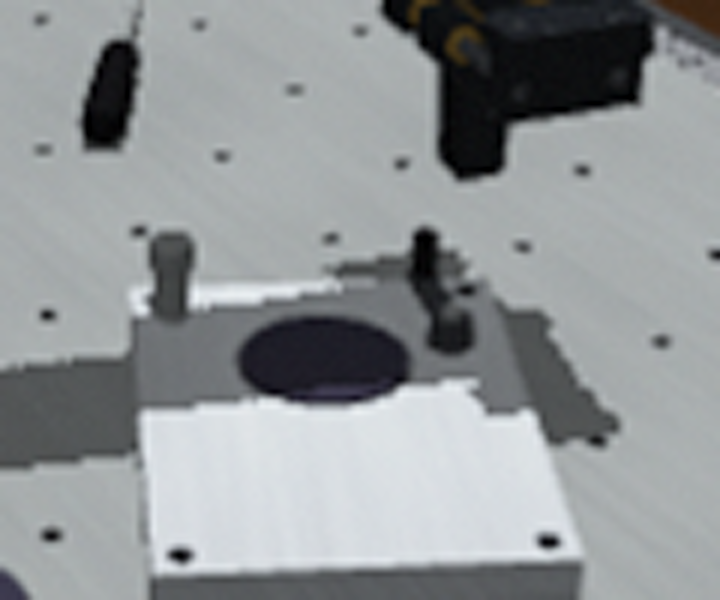

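The disc lies flat at side pixels x 320-346, y 203-216, which matches the predicted seated outline. The post stands at (351,189) with the closed fingers behind it. Next I'll descend, make contact, then follow the arc.

Request:
servo_tool(linear=[[0, 0, -2], [0, 0, -1.5], [0, 0, -0.5], [0, 0, 0], [-0.4, 0.06, 0], [-0.4, 0.06, 0], [-0.29, 0.06, 0], [0, 0, 0]], delta_rot=[[0, 0, 0], [0, 0, 0], [0, 0, 0], [0, 0, 0], [0, 0, 0], [0, 0, 0], [0, 0, 0], [0, 0, 0]], claw=[0, 0, 0, 0, 0, 0, 0, 0])

```text
time: 10.4
ee_pos: [0.695, 0.0608, 0.043]
orientation: [[0.986, -0.167, 0.0], [-0.167, -0.986, 0.0], [0.0, -0.0, -1.0]]
ft_force: [0.1, -0.4, -1.0]
gripper_width: 0.0003
```

Request:
servo_tool(linear=[[-0.41, 0.208, 0], [-0.43, 0.164, 0], [-0.445, 0.118, 0], [-0.454, 0.071, 0], [-0.459, 0.023, 0], [-0.459, -0.025, 0], [-0.454, -0.073, 0], [-0.444, -0.12, 0], [-0.429, -0.166, 0], [-0.41, -0.21, 0], [0, 0, 0]], delta_rot=[[0, 0, 6], [0, 0, 6], [0, 0, 6], [0, 0, 6], [0, 0, 6], [0, 0, 6], [0, 0, 6], [0, 0, 6], [0, 0, 6], [0, 0, 6], [0, 0, 0]], claw=[0, 0, 0, 0, 0, 0, 0, 0, 0, 0, 0])

```text
time: 11.78
ee_pos: [0.6508, 0.0602, 0.0428]
orientation: [[0.639, 0.769, -0.001], [0.769, -0.639, 0.0], [-0.0, -0.001, -1.0]]
ft_force: [-0.4, 0.4, 0.8]
gripper_width: 0.0005
```

```bash
python3 look.py p8; python3 - <<'E'
from m import *
cv2.imwrite('pics/p8c.png',cv2.resize(cv2.imread('pics/p8s.png')[150:250,280:400],None,fx=6,fy=6,interpolation=cv2.INTER_CUBIC))
E
```

```text
11.875 [0.65116998 0.05998847 0.04275119] [-0.46658714 -0.88124282 -0.35134049]
```

View pics/p8c.png

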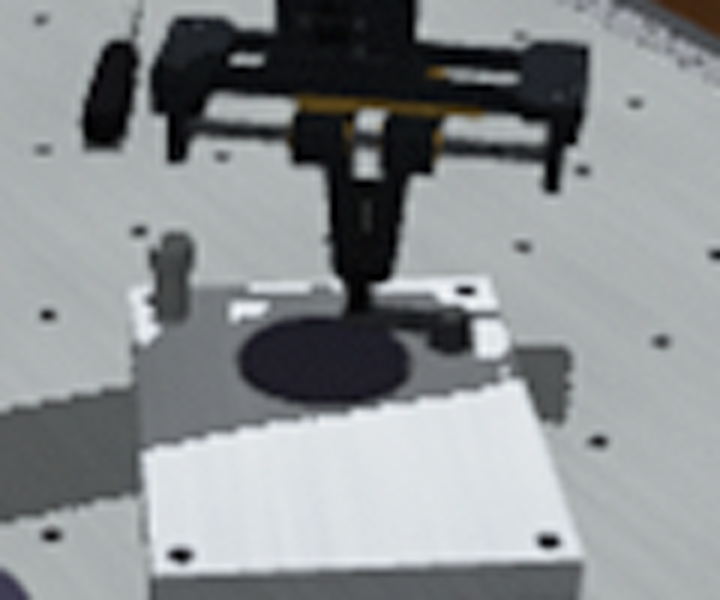

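The arm has swung with the fingers on the post (post at about side pixel (340,197)), and the disc is undisturbed. About 14° remains.

Request:
servo_tool(linear=[[-0.385, -0.251, 0], [-0.357, -0.29, 0], [-0.06, -0.05, 0], [-0.06, -0.05, 0], [0, 0, 0]], delta_rot=[[0, 0, 6], [0, 0, 6], [0, 0, 1], [0, 0, 1], [0, 0, 0]], claw=[0, 0, 0, 0, 0])

```text
time: 12.5
ee_pos: [0.6426, 0.054, 0.0427]
orientation: [[0.434, 0.901, -0.0], [0.901, -0.434, -0.0], [-0.0, 0.0, -1.0]]
ft_force: [-0.4, 0.7, -1.2]
gripper_width: 0.0005
```

Request:
servo_tool(linear=[[-0.05, -0.09, 0], [0, 0, 0]], delta_rot=[[0, 0, 0], [0, 0, 0]], claw=[0, 0])

```text
time: 12.75
ee_pos: [0.6419, 0.053, 0.0427]
orientation: [[0.433, 0.901, -0.0], [0.901, -0.433, -0.0], [-0.0, -0.0, -1.0]]
ft_force: [0.1, 1.8, 0.0]
gripper_width: 0.0002
```

Request:
servo_tool(linear=[[-0.05, -0.09, 0], [0, 0, 0]], delta_rot=[[0, 0, 0], [0, 0, 0]], claw=[0, 0])

```text
time: 13.0
ee_pos: [0.6416, 0.0525, 0.0427]
orientation: [[0.433, 0.902, 0.0], [0.902, -0.433, 0.0], [0.0, -0.0, -1.0]]
ft_force: [-0.7, 2.0, 0.2]
gripper_width: 0.0005
```

Request:
servo_tool(linear=[[-0.05, -0.09, 0], [0, 0, 0]], delta_rot=[[0, 0, 0], [0, 0, 0]], claw=[0, 0])

```text
time: 13.25
ee_pos: [0.6415, 0.0524, 0.0428]
orientation: [[0.432, 0.902, 0.001], [0.902, -0.432, 0.001], [0.001, 0.0, -1.0]]
ft_force: [2.1, 5.3, -1.1]
gripper_width: 0.0003
```

Request:
servo_tool(linear=[[-0.05, -0.09, 0], [0, 0, 0]], delta_rot=[[0, 0, 0], [0, 0, 0]], claw=[0, 0])

```text
time: 13.5
ee_pos: [0.6414, 0.0523, 0.0428]
orientation: [[0.432, 0.902, 0.002], [0.902, -0.432, 0.002], [0.003, 0.001, -1.0]]
ft_force: [3.5, 6.4, -2.7]
gripper_width: 0.0001
```

Request:
servo_tool(linear=[[-0.05, -0.09, 0], [0, 0, 0]], delta_rot=[[0, 0, 0], [0, 0, 0]], claw=[0, 0])

```text
time: 13.75
ee_pos: [0.6413, 0.0523, 0.0429]
orientation: [[0.431, 0.902, 0.003], [0.902, -0.431, 0.003], [0.004, 0.001, -1.0]]
ft_force: [4.7, 7.4, -3.1]
gripper_width: 0.0003
```

Position has stalled and force is rising, so the arm is at its stop. I'll back straight off, lift, and move clear of both cameras.

Request:
servo_tool(linear=[[0.3, 0.6, 0], [0.5, 1, 0], [0.5, 1, 0], [0, 0, 3], [0, 0, 5], [0, 0, 5], [-1, 5, 2], [-2, 5, 0], [-3, 5, 0], [-3, 5, 0], [-3, 5, 0], [0, 0, 0]], delta_rot=[[0, 0, 0], [0, 0, 0], [0, 0, 0], [0, 0, 0], [0, 0, 0], [0, 0, 0], [0, 0, 0], [0, 0, 0], [0, 0, 0], [0, 0, 0], [0, 0, 0], [0, 0, 0]], claw=[0, 0, 0, 0, 0, 0, 0, 0, 0, 0, 0, 0])

```text
time: 15.25
ee_pos: [0.5293, 0.332, 0.1922]
orientation: [[0.424, 0.906, -0.002], [0.906, -0.424, 0.002], [0.001, -0.003, -1.0]]
ft_force: [0.5, -0.3, -0.3]
gripper_width: -0.0002
```

```bash
python3 look.py p9; python3 - <<'E'
from m import *
f=manip.grab_frame('top');print('disc',disc(f,.022,(280,156,312,188)))
for n in('top','side'):
    f=manip.grab_frame(n); print(n,'expected post top px if closed',proj(f,[[.6352,.0401,.055]])-([260,132] if n=='top' else [280,150]))
E
```

```text
15.35 [0.53295675 0.32574183 0.19273378] [ 1.0987004  -0.3645852  -0.64587372]
disc (array([0.6165502 , 0.03737625, 0.022     ]), (624.283935546875, 36.138187408447266, 44.957427978515625))
top expected post top px if closed [[34.93496242 31.50669733]]
side expected post top px if closed [[59.99880221 46.30220229]]
```

View pics/p9.png

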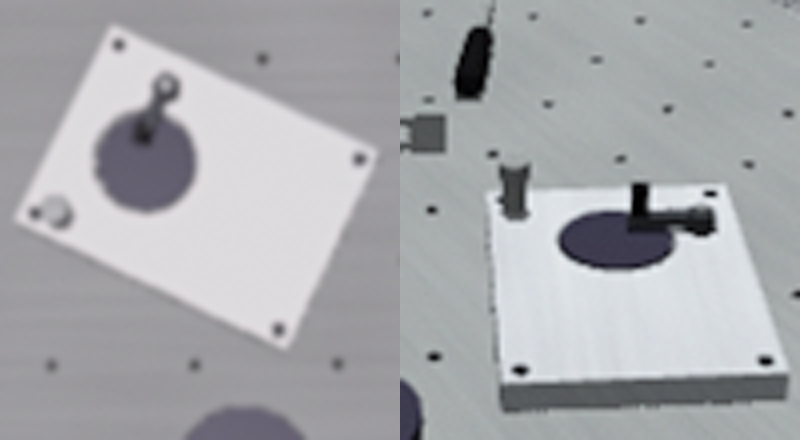

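The disc fills the recess and lies flat. The bar points along the plate's -x over the disc's edge. The post top is within about 1 px of its predicted closed position in both views: top about (295,164), side about (340,196). The pin is where it was.

```bash
python3 -c "
from bench import manip
print(manip.job_done())"
```

```text
the job is handed in; nothing more can be done
None
```

I nudged the disc with two fingertips, without lifting it, until it dropped flat into the recess. Then I pushed the retaining arm by its post to its closed stop, moved the gripper clear and handed the job in at about 15.5 s.

**Disc:** After the push, the side view showed its outline matching the predicted seated one to within about 2 px. In the last top view its centre was about 1 mm from the recess centre. That reading includes part of the retaining arm's outline, and the circle fit made from it (45 mm radius) was spoiled for the same reason, so I ignored the fit.

**Retaining arm:** The tool stopped advancing about 1 mm past the predicted stop, and the force rose to about 9 N, so I took it as fully closed. In the final pictures the post was within about 1 px of its predicted closed position in both views.

**Bystanders:** The pin was in its original place in the final view. The tool did not go near the jar, carrier or driver. I did not measure any of the four again at the end.

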